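Open the dial padlock and hold it up

ROBOT

A 7-joint arm with a two-finger parallel gripper is mounted at the origin on the work surface. World frame = base frame: x ahead of the robot, y to its left, z up, the work surface at z = 0. Lengths are in m, angles in rad, forces in N, time in s.
With the tool pointing down it reaches from about 0.35 to 0.9 m from the base axis. Payload 8.1 kg.
Tool frame: the origin (TCP) lies at the centre of the arm's flange, where the gripper is bolted on; the fingertips stand 178 mm ahead of it and the grasp point (between the pads) lies 159 mm ahead of it; z points along the fingers, y is the line along which they close (so a half turn about z gives the same grasp; the last joint's range is limited). The gripper opens to 92 mm and grips with 3 to 60 N. Pads are 19 mm wide; open, the fingers measure 130 mm over their backs; the gripper's body (75 mm by 190 mm) begins 47 mm behind the grasp point.
Start: joints at [1.217, 0.434, 0.025, 1.573, -0.012, 1.134, -0.075], TCP at [0.155, -0.605, 0.405] pointing down, gripper open.
Joint ranges: [-2.62, 2.62], [-0.44, 2.09], [-1.27, 1.32], [0.08, 2.57], [-1.32, 4.46], [0.12, 2], [-2.74, 2.74]. Speed limits (rad/s): [2.22, 2.22, 3.01, 3.01, 3.14, 3.14, 3.14].

INTERFACE

Orientations are given as a rotation vector (axis times angle).
In Python, from cell import arm gives the robot as it stands. The module is installed in compiled form; this text tells all that it offers.
- The arm moves only by the shell command python3 -m inch 'ROWS' [FORCE]. ROWS is text: rows parted by semicolons, each of 5 numbers parted by spaces: the shift along the tool's x, y, z in m, then the turn about the tool's z in rad, then the finger opening in m, from 0 to 0.0918. In form: x y z roll fingers; .... A call has 1 to 5 rows; each row is the pose to reach, as a shift and turn from the pose commanded when the call began, along the tool's axes at that moment; what a row does not reach only later rows make up. A row lasts 1/10 s, in which the tool goes at most 50 mm and 8.59 degrees, less where a joint would pass 70% of its speed; a pose out of reach is approached as far as the arm can. A call with a gripper value outside its range is refused whole. The fingers move at their own pace and stop on an object; FORCE is the grip in N (left out, the last holds). Time passes only in rows, so rows that repeat a pose let the fingers close. It gives the time, the measured TCP pose, the force, the opening and the grip force at its end, in the units of the state.
- arm.observe(): the state, without advancing time (a new reading comes with each control period).
- arm.get_image(name): name is "scene" or "side" or "wrist"; returns the picture (384x512x3 uint8, red, green, blue); there is no depth.
- arm.get_calibration(name): a dict with "intrinsics" (3x3 intrinsics, pixels), "pose" (4x4, takes a point from camera to world coordinates). Camera axes: x right, y up, looking along -z (the intrinsics and any distortion apply to the point x, -y, -z); pixel columns grow to the right and rows downward; lengths in m; the calibration is good to about 2 mm. A picture is of the moment at which its call begins: read the wrist's pose just before it. get_calibration takes no time and is no camera call; for the wrist camera it gives the pose at the moment of the call.
- arm.sign_off(): hands the job in; it is judged then, once.
Trained networks look in the newest picture that a camera, given by its name, has taken for a name from the list of things; names that differ only in an ending like _2 or _b are one class to them, and where a whole thing is asked for, a point or a joint stands for the part that bears it (a point fixed in the world has none). Each returns a list of dicts, best first, with "conf" (0 to 1); they miss things now and then, are a little off and sometimes report something else, mostly with a low value. They report only what shows in the picture. A call takes as long as a camera call. They do not tell look-alikes from the thing itself.
- arm.look_for(camera, query): "point" ([row, column] in pixels, amid what is visible of it).
- arm.silhouettes(camera, query): "region" (384x512 bool, what is visible of it) and "point" ([row, column] in pixels, amid what is visible of it).
- arm.place_of(camera, query): "point" ([row, column] in pixels: a listed point, or the origin of a listed thing).
The state is a dict: "clock": time; "joints": joint angles; "dq": joint speeds; "joint_efforts": joint torques, N m; "position": TCP position; "ee_rot": TCP orientation; "force": force on the tool from outside, world axes, zero at the start; "ft_torque": the same for the moment, N m; "width": opening from 0.0 (shut) to 1.0 (fully open); "gripper_force": force on a finger pad.
Only numpy, scipy, OpenCV 4.12 (cv2) and the standard library are available. Lean on these libraries where they do the work, as an engineer would, in place of code of your own. Each camera call takes 0.05 s, during which the arm holds its last target. There are 200 camera calls.

TASK

Fold the stiff cover of the lock holder back to about 120 degrees from closed (30 degrees past upright), then turn the padlock's dial clockwise, notch by notch, until its white pointer mark clicks in at the shackle, and pull the shackle all the way open. Then take the padlock by its body, lift it out of the holder and finish holding it still and level, dial up and shackle open, at least 15 cm above the bench; do not put it down or let go. Do not lift it before it is open, and leave the other things on the bench alone.

Things in the scene. Friction and masses are not known exactly. Their poses are not given: they have to be found in the camera images.
- cover (a joint): angle (rad) of the holder's stiff cover: 0 closed, level over the lock; 1.57 upright; 2.09 folded back 120 degrees, as wanted; stop at 2.6. Its free edge rises and swings away from the robot as it grows. Starts part open and stays where it is left (hinge friction 0.2 N m).
- cover_hinge (a point): middle of the cover's hinge line, 66 mm above the bench, at the holder's far end. Axes are the holder's: x from the lock's middle to the hinge, y along the hinge line, z up.
- cover_edge (a point): middle of the cover's free edge; moves with the cover, a grey steel plate 110 mm long from hinge line to this edge, 96 mm wide, 5 mm thick (this point is half-way through its thickness)
- holder: grey steel lock holder fixed to the bench; origin on the bench under the nest's middle, x towards the hinge line (80 mm away). Base plate from x = -36 to 88 mm, 100 mm wide, 14 mm thick; round the lock a nest of walls 8 mm high on it, 5 mm thick, 1 mm clearance; wall under the hinge at x = 76 to 84 mm, 60 mm tall.
- lock_center (a point): centre of the steel padlock's body, 60 (x) x 56 (y) x 30 (z) mm, lock about 0.5 kg, loose, lying in the nest, dial up; this point is at first 29 mm above the bench. x points from the shackle side to the far side (away from the robot), z up out of the dial. Its +y and -y sides stand free above the nest walls, from 22 to 44 mm above the bench.
- dial_grip (a point): middle of the dial's bar grip, on the dial's axis (vertical through the lock's centre), at first 57.5 mm above the bench. Black disc, diameter 43 mm, 6 mm thick; on it an upright bar 34 mm long, 10 mm thick, 15 mm high (top 65 mm above the bench). A white line on one half of the bar runs on to the disc's rim: the pointer; the bar lies along it.
- dial (a joint): dial angle (rad), grows clockwise from above, range -0.1 to 2.5. Clicks into notches every 0.48, at 0, 0.48, 0.96, 1.44, 1.92, 2.40 (0.13 N m to pass; let go, it settles in the nearest). At 1.44 the pointer points straight at the shackle (lock's -x) and the shackle is free (within 0.1); elsewhere it is blocked. Starts between 0 and 1.1, mostly in a notch.
- shackle_mid (a point): point midway between the shackle's legs, 48 mm from the lock's centre along its -x, 29 mm above the bench; moves with the shackle, a level U of 8 mm round bar, 46 mm wide outside; straight legs along x at y = -19 and +19 mm, free from the body to 6 mm past this point, then the bow (outer face 19 mm past it). Free space around it.
- shackle (a joint): how far (m) the shackle is pulled out along the lock's -x: 0 closed, 0.018 fully open (stop). Blocked at about 0.002 unless the dial is right. Slides with about 2 N and stays where it is left.
- screwdriver: bystander: screwdriver, 200 mm, lying beside the holder; origin under its middle
- key_padlock: bystander: small brass key padlock without a dial, 38 mm; origin under its body
- parts_box: bystander: white open parts box 150 x 200 x 60 mm; origin under its centre
- screw_jar: bystander: jar of diameter 64 mm, 85 mm tall; origin under its centre
- tape_roll: bystander: tape roll of diameter 100 mm, 48 mm tall; origin under its centre
- chrome_leg: bystander: square metal furniture leg 360 x 30 x 30 mm lying at the back; origin under its centre
- drill: bystander: cordless drill standing on its battery, 190 mm tall; origin under the battery
- mug: bystander: mug, diameter 80 mm, 95 mm tall; origin under its centre
There are look-alikes about, which are no part of the job. Leave any blue or purple look-alike of the holder alone.

How it is judged:
By the outcome, as a careful person would: the job done as asked, in the order asked, and still so for the second after the job is handed in, while the arm keeps its last pose, push and grip.
It also fails if it takes over 72 s, if anything falls off the work surface, if the arm or the gripper's body presses on something with over 40 N, if the wrist force passes 120 N, or if a joint passes its speed limit or range.

## Working session

There is one attempt and no reset: what is moved stays moved. The work goes in short steps, Python scripts to look and compute and a shell command to move; the robot and the scene stay as the last step left them, time stands still between calls to the robot, and variables do not carry over. Pictures are saved under pics/ and viewed, at most 10 in all, crops included, and the job is handed in when it is done.

```bash
mkdir -p pics; cat > h.py <<'E'
import numpy as np, cv2
from cell import arm
from scipy.spatial.transform import Rotation as R
def save(n,img,crop=None,s=1):
    if crop: r0,r1,c0,c1=crop; img=img[r0:r1,c0:c1]
    img=cv2.resize(img,None,fx=s,fy=s,interpolation=cv2.INTER_CUBIC)
    cv2.imwrite('pics/'+n,img[:,:,::-1])
def ray(cal,p):
    K=np.array(cal['intrinsics']);T=np.array(cal['pose'])
    d=np.linalg.inv(K)@np.array([p[1],p[0],1.]); d=np.array([d[0],-d[1],-d[2]])
    return T[:3,3],T[:3,:3]@d
def atz(cal,p,z):
    o,d=ray(cal,p); return o+d*(z-o[2])/d[2]
def proj(cal,P):
    T=np.array(cal['pose']);c=T[:3,:3].T@(np.array(P)-T[:3,3]);u=np.array(cal['intrinsics'])@np.array([c[0],-c[1],-c[2]])
    return [u[1]/u[2],u[0]/u[2]]
E
python3 - <<'E'
from h import *
print(arm.observe())
a=arm.get_image('scene');b=arm.get_image('side')
cv2.imwrite('pics/s.png',np.vstack([a])[:,:,::-1]); save('s2.png',b)
for c in ['scene','side']:
    cal=arm.get_calibration(c);print(c,np.round(cal['pose'],3).tolist(),np.round(cal['intrinsics'],1).tolist(),list(cal))
    for q,z in [('lock_center',.029),('cover_hinge',.066),('dial_grip',.0575),('holder',0),('cover_edge',.1),('shackle_mid',.029)]:
        for r in arm.place_of(c,q)[:3]: print(c,q,round(r['conf'],2),np.round(r['point'],1),np.round(atz(cal,r['point'],z),3))
E
```

```text
{'clock': 0.0, 'joints': array([ 1.2173841 ,  0.43524232,  0.02499425,  1.57410577, -0.01158886,
        1.13401409, -0.07511768]), 'dq': array([-0.00081274, -0.00110008, -0.00074838, -0.00025837, -0.00248307,
       -0.00110161, -0.0002094 ]), 'joint_efforts': array([ 9.28384070e-04, -6.67837501e+01,  9.85573791e-01, -3.14466083e+01,
       -6.04908471e-02,  4.26350115e-02,  1.75963023e-04]), 'position': array([ 0.15501717, -0.60522727,  0.40392964]), 'ee_rot': array([-3.11537135e+00, -3.92585986e-01,  5.76329902e-04]), 'force': array([-0.64065395, -0.05146361,  0.15395039]), 'ft_torque': array([ 0.04002359, -0.01803707, -0.04050526]), 'gripper_force': 0.0, 'width': 0.9981332387963913}
scene [[-0.049, -0.724, 0.688, 1.512], [0.999, -0.038, 0.031, -0.021], [0.004, 0.689, 0.725, 1.127], [0.0, 0.0, 0.0, 1.0]] [[391.0, 0.0, 255.1], [0.0, 391.0, 188.2], [0.0, 0.0, 1.0]] ['intrinsics', 'pose']
scene cover_hinge 0.91 [169.1 311.1] [0.389 0.149 0.066]
scene cover_hinge 0.82 [183.9 208.5] [ 0.491 -0.243  0.066]
scene cover_hinge 0.71 [201.2 287.4] [0.563 0.054 0.066]
scene dial_grip 0.22 [16
[... 583 characters left out ...]
0.98 [235.6 253.5] [0.506 0.054 0.029]
side cover_hinge 0.96 [265.9 294.2] [0.37  0.158 0.066]
side cover_hinge 0.87 [169.2 277.8] [ 0.487 -0.22   0.066]
side cover_hinge 0.77 [225.3 225.8] [0.586 0.064 0.066]
side dial_grip 0.63 [235.9 252.4] [0.503 0.079 0.057]
side dial_grip 0.43 [225.6 225.6] [0.589 0.059 0.057]
side holder 0.92 [246.9 250.6] [ 0.51   0.075 -0.   ]
side holder 0.62 [284.1 320.3] [0.294 0.154 0.   ]
side holder 0.59 [183.7 297.8] [ 0.415 -0.235  0.   ]
side cover_edge 0.83 [269.2 334.7] [0.268 0.169 0.1  ]
side cover_edge 0.82 [211.  243.5] [0.541 0.028 0.1  ]
side cover_edge 0.55 [169.7 303. ] [ 0.399 -0.196  0.1  ]
side shackle_mid 0.44 [242.9 269.7] [0.453 0.07  0.029]
```

```bash
python3 -c "
import cv2,numpy as np
a=cv2.imread('pics/s.png');b=cv2.imread('pics/s2.png')
cv2.imwrite('pics/v1.png',cv2.resize(np.vstack([a,b]),None,fx=.78,fy=.78,interpolation=cv2.INTER_AREA))"
```

```text
(no output)
```

View pics/v1.png

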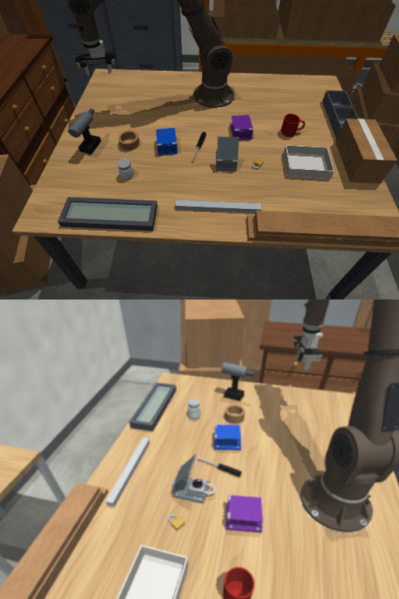

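Candidates for the holder (side image): the grey one at about (row 240, col 250), the blue one at (180, 293) and the purple one at (275, 312). The grey one is the match: it has the lock with the dial, and its cover is part open. Next is a close crop to confirm.

```bash
python3 - <<'E'
from h import *
b=cv2.imread('pics/s2.png')[:,:,::-1]
a=cv2.imread('pics/s.png')[:,:,::-1]
x=cv2.resize(b[195:275,205:295],None,fx=6,fy=6,interpolation=cv2.INTER_CUBIC)
cv2.imwrite('pics/c1.png',x[:,:,::-1])
E
```

```text
(no output)
```

View pics/c1.png

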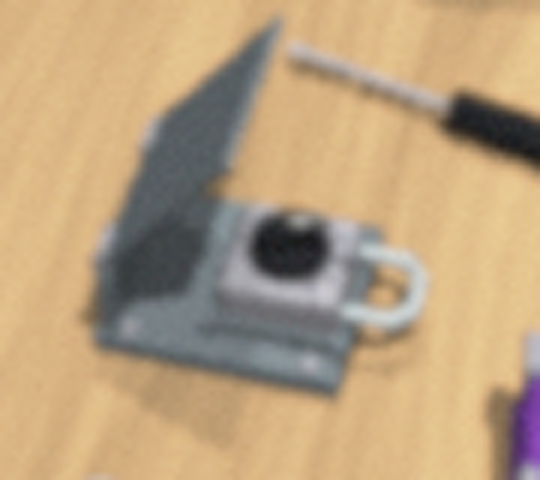

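The crop confirms it: a grey steel holder with the steel dial lock, shackle toward the robot and cover part open at roughly 60–70°. A blurred white pointer shows on the far half of the dial. Next I work out the yaw and the move to a close view.

```bash
python3 - <<'E'
from h import *
cal=arm.get_calibration('side')
f=lambda x,y,z:atz(cal,(195+y/6,205+x/6),z)
A=f(95,345,0);B=f(335,392,0);C=f(380,228,.014);print(A,B,C,np.degrees(np.arctan2(*(A-B)[1::-1])))
print(f(280,20,.16),f(335,185,.16))
s=arm.observe();M=R.from_rotvec(s['ee_rot']).as_matrix();print(M.round(3))
w=np.array(arm.get_calibration('wrist')['pose']);print((M.T@(w[:3,3]-s['position'])).round(3),(M.T@w[:3,:3]).round(3),arm.get_calibration('wrist')['intrinsics'])
for n,z in [('drill',0),('screw_jar',0),('screwdriver',0),('tape_roll',0)]:
  c=arm.get_calibration('scene')
  for r in arm.place_of('scene',n)[:1]:print(n,atz(c,r['point'],z))
E
```

```text
[0.59071677 0.11524547 0.        ] [0.46944681 0.11540948 0.        ] [0.46744662 0.0221067  0.014     ] -0.07748792315344943
[0.51518035 0.03041659 0.16      ] [0.46785605 0.12258462 0.16      ]
[[ 0.969  0.248  0.   ]
 [ 0.248 -0.969 -0.   ]
 [ 0.     0.    -1.   ]]
[0.07  0.001 0.021] [[-0.     0.965  0.263]
 [ 1.     0.     0.001]
 [ 0.001  0.263 -0.965]] [[277.48317573   0.         252.43255336]
 [  0.         277.48317573 189.44027264]
 [  0.           0.           1.        ]]
drill [ 0.46136973 -0.62858194  0.        ]
screw_jar [ 0.64559131 -0.39296377  0.        ]
screwdriver [ 0.44953808 -0.05812652  0.        ]
tape_roll [ 0.43506154 -0.41408952  0.        ]
```

```bash

python3 -m inch '0.028 -0.038 0 0 0.03; 0.056 -0.076 0 0 0.03; 0.084 -0.114 0 0 0.02; 0.112 -0.152 0 0 0.01; 0.140 -0.19 0 0 0' 20
python3 -m inch '0.028 -0.038 0 0 0; 0.056 -0.076 0 0 0; 0.084 -0.114 0 0 0; 0.112 -0.152 0 0 0; 0.140 -0.19 0 0 0'
python3 -m inch '0.028 -0.038 0 0.08 0; 0.056 -0.076 0 0.17 0; 0.084 -0.114 0 0.25 0; 0.112 -0.152 0 0.25 0; 0.150 -0.2 0 0.25 0'
python3 -m inch '0 0 0 0 0'
```

```text
clock: 1.4
position: [0.244, -0.3848, 0.4049]
ee_rot: [3.116, 0.393, 0.0]
force: [2.0, -0.1, 1.8]
width: 0.617
gripper_force: 0.0
clock: 1.9
position: [0.3323, -0.166, 0.4051]
ee_rot: [3.116, 0.392, 0.001]
force: [1.9, -0.4, 0.6]
width: 0.173
gripper_force: 0.0
clock: 2.4
position: [0.4233, 0.0545, 0.4051]
ee_rot: [3.141, -0.001, 0.002]
force: [1.5, -1.2, 1.1]
width: 0.003
gripper_force: 0.0
clock: 2.5
position: [0.4247, 0.0588, 0.4055]
ee_rot: [-3.138, -0.014, -0.005]
force: [-0.7, -0.3, 0.4]
width: 0.005
gripper_force: 0.0
```

```bash
python3 - <<'E'
from h import *
cal=arm.get_calibration('wrist')
save('w1.png',arm.get_image('wrist'),None,1.5)
for q,z in [('lock_center',.029),('cover_hinge',.066),('dial_grip',.0575),('holder',0),('cover_edge',.16),('shackle_mid',.029)]:
    for r in arm.place_of('wrist',q)[:2]: print(q,round(r['conf'],2),np.round(r['point'],1),np.round(atz(cal,r['point'],z),4))
E
```

```text
lock_center 0.61 [105.  243.9] [0.5065 0.0709 0.029 ]
cover_hinge 0.86 [118.8 505.7] [ 0.4931 -0.2211  0.066 ]
cover_hinge 0.7 [ 26.1 249. ] [0.583  0.0645 0.066 ]
dial_grip 0.83 [103.3 245.9] [0.5074 0.0677 0.0575]
holder 0.74 [174.8 462.7] [ 0.4156 -0.2373  0.    ]
cover_edge 0.89 [ 85.2 242.2] [0.5168 0.0678 0.16  ]
cover_edge 0.58 [210. 505.] [ 0.4184 -0.1566  0.16  ]
shackle_mid 0.97 [148.9 244.5] [0.4527 0.0701 0.029 ]
```

View pics/w1.png

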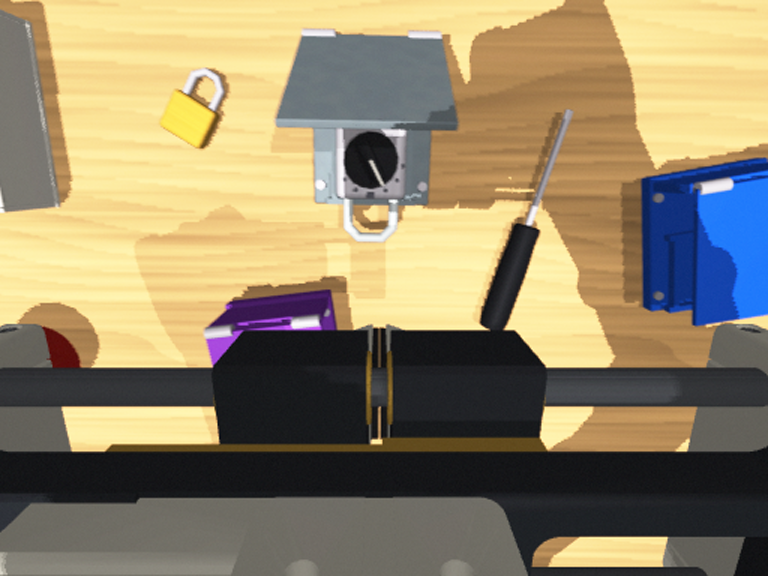

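Image w1: the grey holder is at (371, 120) and the cover edge at row 125, about 52° open. The dial is at (371, 160), and its pointer goes to (383, 187), about 22–27° short of the shackle, so one notch to go (0.96 → 1.44). Yaw is about −0.03. Now I push the cover with closed fingertips.

```bash

python3 -m inch '0 -0.003 0.04 0 0; 0 -0.006 0.08 0 0; 0.02 -0.007 0.102 0 0; 0.05 -0.007 0.102 0 0; 0.07 -0.007 0.102 0 0'
python3 -m inch '0.015 0 0 0 0; 0.03 0 0 0 0; 0.045 0 0 0 0; 0.06 0 0 0 0; 0.075 0 0 0 0'
python3 -m inch '0.007 0 0 0 0; 0.014 0 0 0 0; 0.019 0 0 0 0; 0.024 0 0 0 0; 0.024 0 0 0 0'
python3 - <<'E'
from h import *
save('s3.png',arm.get_image('side'),(175,275,180,300),6)
cal=arm.get_calibration('side')
for q in ['cover_edge','cover_hinge']:
  for r in arm.place_of('side',q)[:3]:
    z=.161 if q[6]=='e' else .066
    print(q,round(r['conf'],2),np.round(r['point'],1),atz(cal,r['point'],z).round(3))
for th in (105,110,115,120,125):
  t=np.radians(th); print(th,np.round(proj(cal,[.584-.11*np.cos(t),.066,.066+.11*np.sin(t)]),1))
E
```

```text
clock: 3.35
position: [0.4944, 0.0587, 0.302]
ee_rot: [3.141, -0.002, -0.001]
force: [0.4, 0.4, 0.0]
width: 0.008
gripper_force: 0.0
clock: 3.85
position: [0.5682, 0.0587, 0.3027]
ee_rot: [3.141, -0.002, -0.002]
force: [-2.9, -0.3, 2.6]
width: 0.002
gripper_force: 1.3
clock: 4.35
position: [0.5925, 0.0598, 0.3026]
ee_rot: [-3.142, -0.001, -0.0]
force: [-2.1, -1.3, -0.4]
width: 0.002
gripper_force: 0.9
cover_edge 0.75 [167.8 307.4] [ 0.382 -0.135  0.161]
cover_edge 0.71 [268.7 334.3] [0.275 0.211 0.161]
cover_edge 0.43 [249.9 255.7] [0.463 0.201 0.161]
cover_hinge 0.83 [167.5 275.6] [ 0.496 -0.228  0.066]
cover_hinge 0.7 [264.9 291.7] [0.376 0.157 0.066]
cover_hinge 0.58 [225.3 224. ] [0.592 0.066 0.066]
105 [198.4 213.9]
110 [198.6 210.8]
115 [199.1 207.9]
120 [199.7 205.1]
125 [200.6 202.6]
```

View pics/s3.png

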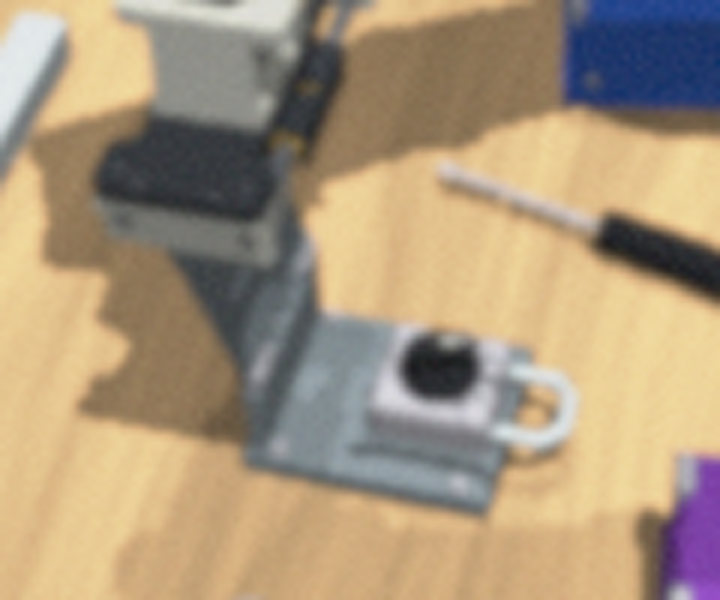

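Image s3: the cover is past upright behind the gripper (about 110°), its edge hidden by the gripper near (245, 190). The lock is uncovered. I push about 12 mm more, then back off and measure.

```bash

python3 -m inch '0.004 0 0 0 0; 0.008 0 0 0 0; 0.012 0 0 0 0; 0.012 0 0 0 0; 0.006 0 0 0 0'
python3 -m inch '-0.04 0 0 0.015 0.02; -0.08 0 0 0.03 0.03; -0.12 0 0 0.03 0.03; -0.15 0 0 0.03 0.03; -0.15 0 0 0.03 0.03'
python3 - <<'E'
from h import *
S=arm.get_image('side');cs=arm.get_calibration('side')
cw=arm.get_calibration('wrist');W=arm.get_image('wrist')
a=cv2.resize(S[180:270,190:290],(600,540),interpolation=3);
save('s4.png',np.vstack([cv2.resize(S[185:265,190:290],(480,384),interpolation=3)[:300],cv2.resize(W[0:200,130:370],(480,400),interpolation=3)[:299]]))
for c,cal in (('side',cs),('wrist',cw)):
 for q,z in [('cover_edge',.161),('cover_hinge',.066),('lock_center',.029),('dial_grip',.0575),('shackle_mid',.029),('holder',0)]:
  for r in arm.place_of(c,q)[:3]:
    print(c,q,round(r['conf'],2),np.round(r['point'],1),atz(cal,r['point'],z).round(4))
E
```

```text
clock: 5.0
position: [0.5991, 0.06, 0.303]
ee_rot: [-3.141, -0.001, -0.004]
force: [-0.4, 0.0, -0.3]
width: 0.006
gripper_force: 0.0
clock: 5.5
position: [0.4446, 0.0598, 0.3029]
ee_rot: [3.14, -0.043, -0.001]
force: [1.1, 0.6, 0.2]
width: 0.323
gripper_force: 0.0
side cover_edge 0.89 [201.4 203.2] [0.6421 0.0731 0.161 ]
side cover_edge 0.7 [169.4 307.1] [ 0.3818 -0.127   0.161 ]
side cover_edge 0.68 [266.4 332.2] [0.2799 0.2061 0.161 ]
side cover_hinge 0.63 [226.5 229.5] [0.5745 0.0664 0.066 ]
side cover_hinge 0.62 [268.5 293.9] [0.3691 0.1665 0.066 ]
side lock_center 0.71 [239.8 255. ] [0.4979 0.0686 0.029 ]
side dial_grip 0.65 [236.9 252.2] [0.5025 0.0823 0.0575]
side shackle_mid 0.49 [242.3 270.1] [0.4527 0.0675 0.029 ]
side holder 0.93 [184.6 295.5] [ 0.4221 -0.2286  0.    ]
side holder 0.74 [248.9 254.4] [0.4973 0.0799 0.    ]
side holder 0.74 [281.2 321.2] [0.2927 0.1448 0.    ]
wrist cover_hinge 0.69 [ 15.6 239.5] [0.5835 0.0641 0.066 ]
wrist dial_grip 0.9 [130.5 236.8] [0.5052 0.0699 0.0575]
wrist dial_grip 0.41 [ 16.5 234.8] [0.5856 0.0678 0.0575]
wrist shackle_mid 0.96 [182.7 242.5] [0.4554 0.0682 0.029 ]
```

View pics/s4.png

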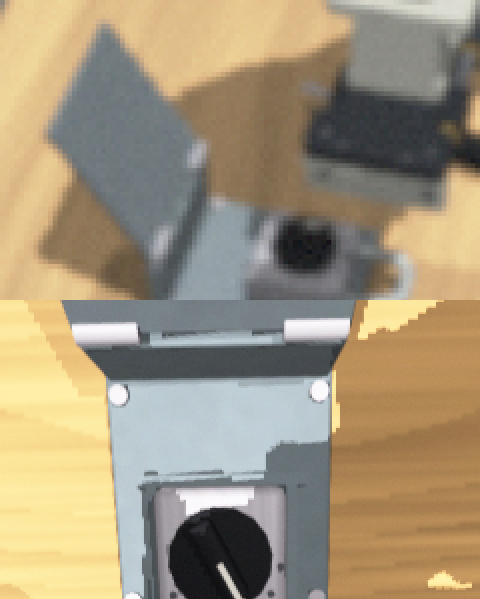

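Image s4: the cover is folded back with edge corners at crop (103, 25) and (47, 133). Below, the dial disc is centred at (219, 560), with the pointer about 28° before the shackle, so one notch. I check the angle with a fit and locate the dial and shackle.

```bash
python3 - <<'E'
from h import *
from scipy.optimize import least_squares
cs=arm.get_calibration('side')
px=np.array([[190.2,211.5],[212.7,199.8]]); kn=np.array([[216.9,231.],[235.,223.3]])
base=np.array([[260.3,260.8]])
def res(v,full=False):
    hx,hy,th=v; out=[]
    ya=np.array([np.sin(.03),np.cos(.03),0]);xa=np.array([np.cos(.03),-np.sin(.03),0])
    h=np.array([hx,hy,.066]); e=h-xa*.11*np.cos(th)+np.array([0,0,.11*np.sin(th)])
    out+=[proj(cs,e-ya*.048)-px[0],proj(cs,e+ya*.048)-px[1]]
    out+=[(proj(cs,h-ya*.033)-kn[0])*.5,(proj(cs,h+ya*.033)-kn[1])*.5]
    return np.ravel(out)
r=least_squares(res,[.584,.065,2.]);print(r.x,np.degrees(r.x[2]),r.fun.round(1))
r=least_squares(lambda t:res([.5835,.0645,t[0]])[:4],[2.]);print(np.degrees(r.x),r.fun.round(1))
cw=arm.get_calibration('wrist');W=arm.get_image('wrist');s=arm.observe()
g=W[:,:,:].max(2); m=(g<60).astype(np.uint8)[90:170,190:290]
n,l,st,c=cv2.connectedComponentsWithStats(m);i=1+st[1:,4].argmax();ct=cv2.findContours((l==i).astype(np.uint8),0,2)[0][0]
(cx,cy),rad=cv2.minEnclosingCircle(ct);print(cx+190,cy+90,rad,st[i],atz(cw,(cy+90,cx+190),.051))
for q,z in [('shackle_mid',.029),('dial_grip',.0575),('cover_hinge',.066)]:
    rs=arm.place_of('wrist',q);print(q,[(round(k['conf'],2),atz(cw,k['point'],z).round(4)) for k in rs[:2]])
sh=arm.silhouettes('wrist','shackle_mid')
for k in sh[:1]:
    yy,xx=np.where(k['region']);print(xx.min(),xx.max(),yy.min(),yy.max(), atz(cw,(yy.max(),(xx.min()+xx.max())/2),.029))
print(s['position'],s['ee_rot'],R.from_rotvec(s['ee_rot']).as_matrix()[:,0])
E
```

```text
[0.57899489 0.06931054 2.12353563] 121.66962937843242 [-1.   0.3  0.3 -0.6  1.   0.1  0.3  0.4]
[120.66053429] [-2.5 -0.1 -1.4 -1. ]
240.1108741760254 130.9872055053711 26.172842025756836 [  25   15   51   53 1999] [0.50531176 0.06771834 0.051     ]
shackle_mid [(0.56, array([0.4557, 0.0695, 0.029 ]))]
dial_grip [(0.8, array([0.5062, 0.069 , 0.0575]))]
cover_hinge [(0.83, array([0.5844, 0.0669, 0.066 ]))]
218 267 165 201 [0.43839473 0.06914216 0.029     ]
[0.44821727 0.05987508 0.30265977] [-3.14124907e+00  4.59681092e-02  1.58508996e-04] [ 9.99571796e-01 -2.92611415e-02 -1.01005486e-04]
```

Cover is at about 120.5°. Lock centre is (0.505, 0.068), yaw −0.03. Move over the dial, aligned with the bar (roll −0.48).

```bash

python3 -m inch '0.02 -0.004 0 -0.14 0.035; 0.04 -0.008 0 -0.28 0.035; 0.0565 -0.0101 0 -0.42 0.035; 0.0565 -0.0101 0.02 -0.48 0.035; 0.0565 -0.0101 0.04 -0.48 0.035'
python3 - <<'E'
from h import *
s=arm.observe();print(s['position'],s['ee_rot'],s['force']);cw=arm.get_calibration('wrist')
save('w5.png',arm.get_image('wrist'),(90,384,110,400),2)
for q,z in [('dial_grip',.0575)]:
    rs=arm.place_of('wrist',q);print(q,[(round(k['conf'],2),k['point'],atz(cw,k['point'],z).round(4)) for k in rs[:2]])
E
```

```text
clock: 6.95
position: [0.5057, 0.0683, 0.2624]
ee_rot: [-3.061, -0.705, -0.002]
force: [0.7, -1.3, -0.6]
width: 0.379
gripper_force: 0.0
[0.50566085 0.06827571 0.26242571] [-3.06122519e+00 -7.04505212e-01 -2.25921682e-03] [ 0.6799218  -1.27254135 -0.59889133]
dial_grip [(0.78, [217.8, 250.3], array([0.5046, 0.069 , 0.0575])), (0.16, [200.1, 250.7], array([0.5166, 0.0745, 0.0575]))]
```

View pics/w5.png

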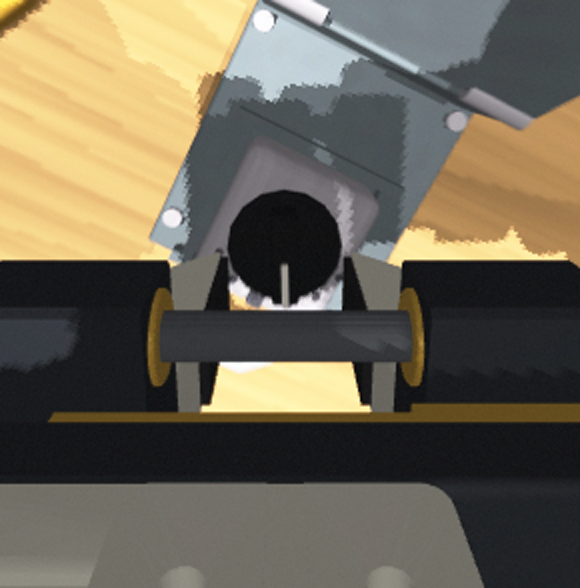

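Image w5: the pointer is vertical at (285, 285), midway between the fingers (inner faces at about 228 and 345), so it is aligned. Descend and close.

```bash

python3 -m inch '0 0 0.015 0 0.035; 0 0 0.031 0 0.035; 0 0 0.031 0 0.0; 0 0 0.031 0 0; 0 0 0.031 0 0' 25
python3 -m inch '0 0 0 0 0; 0 0 0 0.1 0; 0 0 0 0.2 0; 0 0 0 0.3 0; 0 0 0 0.4 0' 25
python3 -m inch '0 0 0 0.05 0; 0 0 0 0.09 0; 0 0 0 0.09 0; 0 0 0 0.09 0'
python3 -c "
from h import *
s=arm.observe();print(s['ft_torque'],s['ee_rot'],R.from_rotvec(s['ee_rot']).as_matrix()[:,0])"
```

```text
clock: 7.55
position: [0.5053, 0.0685, 0.2328]
ee_rot: [3.062, 0.702, 0.002]
force: [0.4, 0.3, 1.0]
width: 0.165
gripper_force: 0.0
clock: 8.05
position: [0.5051, 0.0691, 0.2327]
ee_rot: [-3.14, -0.077, -0.002]
force: [-2.5, 1.1, 1.8]
width: 0.134
gripper_force: 31.6
clock: 8.45
position: [0.5049, 0.0684, 0.2324]
ee_rot: [3.141, -0.06, 0.001]
force: [-2.5, -0.8, 6.1]
width: 0.108
gripper_force: 25.0
[-0.0618397   0.60977131 -0.01766802] [ 3.14092332e+00 -5.95889965e-02  7.74521444e-04] [ 9.99280278e-01 -3.79299374e-02  4.94976664e-04]
```

```bash

python3 -m inch '0 0 0 0 0.03; 0 0 0 0 0.04; 0 0 -0.03 0 0.04; -0.025 0 -0.05 0 0.07; -0.049 0 -0.05 0 0.07'
python3 -m inch '0 0 0 0 0.07'
python3 - <<'E'
from h import *
s=arm.observe();print(s['position'],s['ee_rot'],s['force']);cw=arm.get_calibration('wrist')
save('w6.png',arm.get_image('wrist'),(90,384,110,400),2)
for q,z in [('dial_grip',.0575),('shackle_mid',.029)]:
    rs=arm.place_of('wrist',q);print(q,[(round(k['conf'],2),k['point'],atz(cw,k['point'],z).round(4)) for k in rs[:2]])
E
```

```text
clock: 8.95
position: [0.4566, 0.0707, 0.2838]
ee_rot: [-3.14, 0.061, -0.007]
force: [-0.5, -0.3, 0.5]
width: 0.492
gripper_force: 0.0
clock: 9.05
position: [0.4535, 0.0702, 0.2821]
ee_rot: [3.14, -0.059, -0.002]
force: [0.3, -0.1, 0.1]
width: 0.577
gripper_force: 0.0
[0.45354629 0.07023077 0.28205662] [ 3.14001556e+00 -5.91591821e-02 -1.68327544e-03] [ 0.31595731 -0.12478657  0.09296102]
dial_grip [(0.83, [139.5, 249.3], array([0.5057, 0.0698, 0.0575]))]
shackle_mid [(0.75, [195.0, 249.5], array([0.4553, 0.0719, 0.029 ]))]
```

View pics/w6.png

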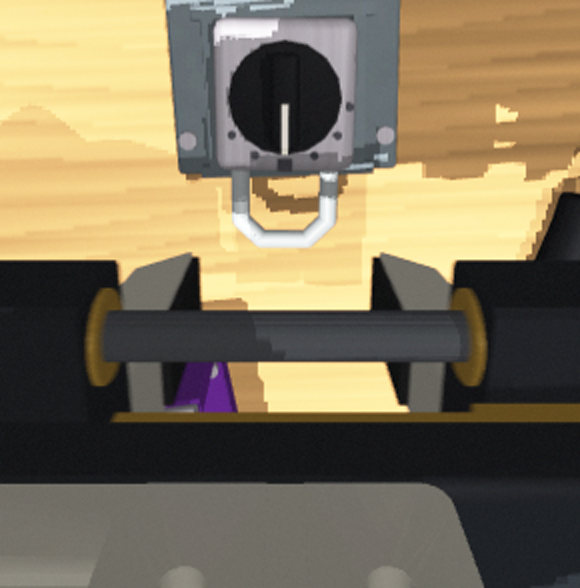

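Image w6: the pointer points straight down at the shackle (285, 100–155), so the dial is at 1.44. The shackle legs (240 and 330) are centred between the fingers. Before pulling toward the robot I check how near the purple look-alike comes.

```bash
python3 - <<'E'
from h import *
for c,f in (('scene','s.png'),('side','s2.png')):
    im=cv2.imread('pics/'+f);b,g,r=[im[:,:,i].astype(int) for i in range(3)];cal=arm.get_calibration(c)
    m=((b>g+35)&(r>g+15)&(b>r)).astype(np.uint8);n,l,st,ce=cv2.connectedComponentsWithStats(m);i=1+st[1:,4].argmax()
    yy,xx=np.where(l==i);print(c,st[i])
    for z in (0,.014,.07):
        P=np.array([atz(cal,(a,b_),z) for a,b_ in zip(yy,xx)]);k=P[:,0].argmax();print(z,'max x',P[k].round(3),'x',P[:,0].min().round(3),'y',P[:,1].min().round(3),P[:,1].max().round(3))
E
```

```text
scene [295 148  29  31 647]
0 max x [0.373 0.14  0.   ] x 0.182 y 0.094 0.212
0.014 max x [0.387 0.138 0.014] x 0.199 y 0.092 0.209
0.07 max x [0.444 0.13  0.07 ] x 0.265 y 0.086 0.198
side [ 289  251   48   47 1891]
0 max x [0.384 0.101 0.   ] x 0.253 y 0.045 0.202
0.014 max x [0.383 0.111 0.014] x 0.254 y 0.056 0.21
0.07 max x [0.38  0.151 0.07 ] x 0.259 y 0.1 0.243
```

Clear: the purple base ends at x ≈ 0.385. Descend and grip the legs.

```bash

python3 -m inch '0.0025 0 0.02 0 0.07; 0.0025 0 0.045 0 0.07; 0.0025 0 0.07 0 0.07; 0.0025 0 0.085 0 0.07; 0.0025 0 0.085 0 0.07' 30
python3 -m inch '0 0 0 0 0.03; 0 0 0 0 0.03; 0 0 0 0 0.03; 0 0 0 0 0.03' 30
python3 -m inch '-0.004 0 0 0 0.03; -0.008 0 0 0 0.03; -0.012 0 0 0 0.03; -0.016 0 0 0 0.03; -0.019 0 0 0 0.03'
```

```text
clock: 9.7
position: [0.4585, 0.07, 0.1947]
ee_rot: [3.14, -0.062, -0.005]
force: [-0.2, -0.5, 0.6]
width: 0.76
gripper_force: 0.0
clock: 10.1
position: [0.458, 0.0706, 0.1974]
ee_rot: [3.141, -0.06, -0.001]
force: [-5.3, 3.6, 1.7]
width: 0.491
gripper_force: 30.8
clock: 10.6
position: [0.4396, 0.0712, 0.1972]
ee_rot: [-3.14, 0.061, -0.002]
force: [2.2, 1.4, 2.1]
width: 0.488
gripper_force: 30.0
```

```bash

python3 -m inch '-0.002 0 0 0 0.03; -0.003 0 0 0 0.03; -0.004 0 0 0 0.03; -0.004 0 0 0 0.03'
```

```text
clock: 11.0
position: [0.4381, 0.0711, 0.1975]
ee_rot: [-3.139, 0.063, -0.01]
force: [12.6, -0.3, -5.6]
width: 0.489
gripper_force: 30.0
```

Hit the stop. Release, rise and look.

```bash

python3 -m inch '0.003 0 0 0 0.06; 0.003 0 0 0 0.08; 0.003 0 -0.02 0 0.09; 0.003 0 -0.055 0 0.09; 0.003 0 -0.09 0 0.09'
python3 -m inch '0 0 0 0 0.09'
python3 - <<'E'
from h import *
s=arm.observe();print(s['position'],s['ee_rot'],s['force']);cw=arm.get_calibration('wrist')
W=arm.get_image('wrist');save('w7.png',W,(60,354,110,400),2)
for q,z in [('dial_grip',.0575),('lock_center',.029),('shackle_mid',.029)]:
    rs=arm.place_of('wrist',q);print(q,[(round(k['conf'],2),k['point'],atz(cw,k['point'],z).round(4)) for k in rs[:2]])
sh=arm.silhouettes('wrist','shackle_mid')
for k in sh[:1]:
    yy,xx=np.where(k['region']);print(xx.min(),xx.max(),yy.min(),yy.max(), atz(cw,(yy.max(),(xx.min()+xx.max())/2),.029))
E
```

```text
clock: 11.5
position: [0.4372, 0.0706, 0.2869]
ee_rot: [3.14, -0.061, -0.006]
force: [1.2, 0.0, -1.1]
width: 0.872
gripper_force: 0.0
clock: 11.6
position: [0.4389, 0.0712, 0.2899]
ee_rot: [-3.141, 0.062, -0.007]
force: [0.5, -0.7, -1.3]
width: 0.951
gripper_force: 0.0
[0.43892693 0.07120459 0.28991911] [-3.14061195  0.0621751  -0.00659276] [ 0.46861254 -0.67300424 -1.34415244]
dial_grip []
lock_center [(0.66, [118.3, 251.4], array([0.5067, 0.069 , 0.029 ]))]
shackle_mid [(0.78, [197.5, 251.6], array([0.4373, 0.0716, 0.029 ]))]
227 279 159 216 [0.41947164 0.07104719 0.029     ]
```

View pics/w7.png

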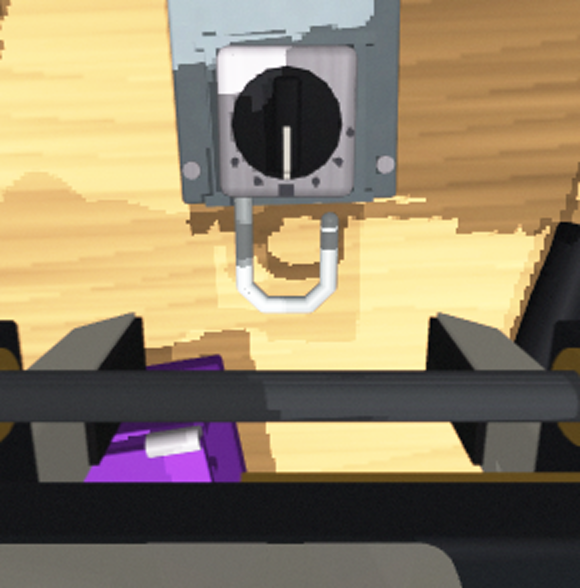

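Image w7: the shackle is fully out, with its right leg end free at (329, 215), and the pointer still at the shackle. The dial centre is at (286, 122). Now go over the body, descend with the tips just above the nest walls, and grip.

```bash

python3 -m inch '0.03 0 0 0 0.091; 0.064 0 0 0 0.091; 0.064 0 0.03 0 0.091; 0.064 0 0.06 0 0.091; 0.064 0 0.06 0 0.091' 45
python3 -c "
from h import *
s=arm.observe();print(s['position'],s['ee_rot'],s['force'],s['width'])
c=arm.get_calibration('wrist');arm.get_image('wrist');print([(r['conf'],r['point'],atz(c,r['point'],.0575)) for r in arm.place_of('wrist','dial_grip')[:2]])"
```

```text
clock: 12.35
position: [0.5005, 0.0679, 0.2226]
ee_rot: [3.139, -0.061, -0.013]
force: [-1.0, 1.2, -0.4]
width: 0.993
gripper_force: 0.0
[0.5004659  0.0678786  0.22261713] [ 3.13934602 -0.06095058 -0.01322014] [-1.01423856  1.22447021 -0.41619799] 0.9932636283784773
[(0.82, [231.3, 253.2], array([0.50562043, 0.06634261, 0.0575    ]))]
```

```bash
python3 -m inch '0.002 0.001 0 0 0.091; 0.002 0.001 0 0 0.091; 0.002 0.001 0 0 0.091'
```

```text
clock: 12.75
position: [0.5048, 0.0673, 0.2277]
ee_rot: [-3.141, 0.062, -0.003]
force: [-1.3, 0.4, -0.0]
width: 0.99
gripper_force: 0.0
```

```bash

python3 -m inch '-0.0015 -0.001 0.012 0 0.091; -0.0015 -0.001 0.0235 0 0.091; -0.0015 -0.001 0.0235 0 0.091; -0.0015 -0.001 0.0235 0 0.04; -0.0015 -0.001 0.0235 0 0.04' 45
python3 -m inch '0 0 0 0 0.04; 0 0 0 0 0.04; 0 0 0 0 0.04; 0 0 0 0 0.04; 0 0 0 0 0.04'
```

```text
clock: 13.25
position: [0.503, 0.0684, 0.2032]
ee_rot: [3.141, -0.061, -0.0]
force: [0.0, -0.6, 0.1]
width: 0.865
gripper_force: 0.0
clock: 13.75
position: [0.503, 0.0684, 0.2034]
ee_rot: [3.141, -0.062, 0.001]
force: [-0.8, -0.2, 2.4]
width: 0.61
gripper_force: 45.0
```

Width is 56 mm, gripped at 45 N. Lift straight up.

```bash

python3 -m inch '0 0 -0.006 0 0.04; 0 0 -0.014 0 0.04; 0 0 -0.026 0 0.04; 0 0 -0.04 0 0.04; 0 0 -0.055 0 0.04'
python3 -m inch '0 0 -0.02 0 0.04; 0 0 -0.045 0 0.04; 0 0 -0.07 0 0.04; 0 0 -0.095 0 0.04; 0 0 -0.115 0 0.04'
python3 -m inch '0 0 -0.02 0 0.04; 0 0 -0.03 0 0.04; 0 0 -0.035 0 0.04; 0 0 -0.035 0 0.04; 0 0 -0.035 0 0.04'
python3 -m inch '0 0 0 0 0.04; 0 0 0 0 0.04; 0 0 0 0 0.04; 0 0 0 0 0.04; 0 0 0 0 0.04'
python3 - <<'E'
from h import *
S=arm.get_image('side');W=arm.get_image('wrist')
save('f.png',np.hstack([cv2.resize(S[100:270,170:310],(400,486),interpolation=3),cv2.resize(W[60:354,130:372],(400,486))]))
E
```

```text
clock: 14.25
position: [0.5025, 0.0683, 0.2593]
ee_rot: [3.141, -0.062, -0.001]
force: [0.4, -0.2, -3.8]
width: 0.607
gripper_force: 45.0
clock: 14.75
position: [0.5024, 0.0685, 0.3754]
ee_rot: [-3.141, 0.061, -0.001]
force: [0.4, 0.4, -3.7]
width: 0.612
gripper_force: 45.0
clock: 15.25
position: [0.5026, 0.0682, 0.4074]
ee_rot: [3.141, -0.062, -0.002]
force: [0.4, -0.1, -5.2]
width: 0.604
gripper_force: 45.0
clock: 15.75
position: [0.5029, 0.0684, 0.4081]
ee_rot: [3.141, -0.062, -0.0]
force: [-0.4, 0.9, -4.7]
width: 0.606
gripper_force: 45.0
```

View pics/f.png

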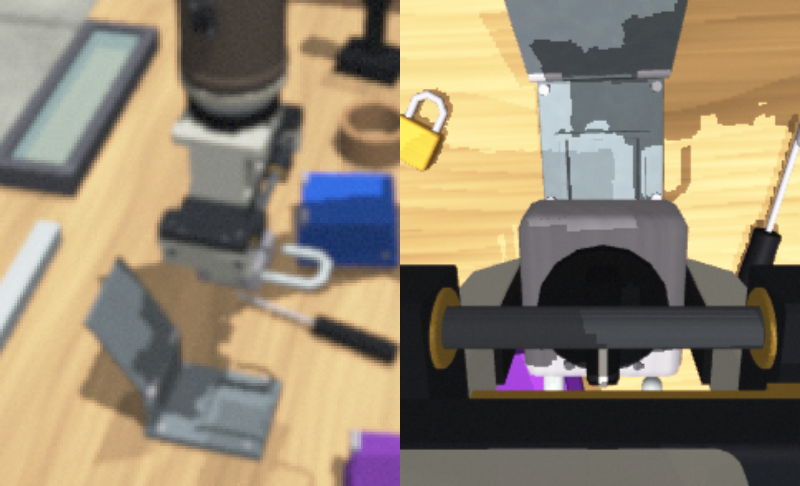

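The final picture shows the lock held level in the gripper with the shackle out at (310, 265). The holder is empty, the cover is still folded back and the other things are untouched. Handing in.

```bash
python3 -c "
from cell import arm
print(arm.sign_off())"
```

```text
the job is handed in; nothing more can be done
None
```

The job is handed in: the cover is folded back to about 120°, the dial was turned one notch to its open position and the shackle pulled out to its stop, and the arm now holds the padlock level, dial up, about 20 cm above the bench (15.8 s on the clock at the last move).

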